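# Shut the parts drawer and hold the parts box up level

## Task

I want to sweep under the parts box: push its open drawer fully home until it clicks while the box still stands on its stand, then take the box by its carry handle, lift it straight up about 10 cm clear of the stand and finish holding it there, steady and level, with the drawer still shut. Keep the box level all the while, do not put it down again, and leave the other things on the bench where they are.

Things in the scene. Friction and masses are not known exactly. Their poses are not given: they have to be found in the camera images.
- parts_box: Small grey painted metal parts box with one drawer and a black carry handle on top, loose on its stand, 0.55 to 0.8 kg with the drawer. Outside 170 mm deep (x, drawer shut), 150 mm wide (y), 85 mm high without the handle. Origin: centre of its underside; z up; the drawer front faces its -x. With the drawer home its weight lies within 5 mm of under the handle's middle.
- drawer (a joint): How far the drawer is out, in m: 0 is fully home, up to 0.095; it moves along the box's -x as it opens and starts 0.045 to 0.085 out. It slides with about 1 N of drag and needs about 5 to 6 N over a sprung detent in the last 10 mm; once within 4 mm of home the detent draws it home and keeps it there.
- drawer_knob (a point): Centre of the end of the drawer's aluminium knob, on the middle line of the box, 45 mm above the box's underside; the knob is 18 mm across and stands 14 mm out of the dark flat front (144 mm wide, 70 mm high, its underside 7 mm above the box's). With the drawer home this point is at x = -99 mm in the box's frame.
- carry_handle: Black rigid plastic carry handle fixed on the box's top, 108 mm long along the box's y, midway along x: a straight bar 14 mm thick (x) and 16 mm high on two posts at y = -50 and +50 mm (posts 8 mm wide, so 92 mm free between them). Origin: on the box's top, 85 mm above the box's underside, under the bar's middle; axes as the box's.
- handle_grip (a point): Middle of the carry handle's bar, 42 mm above the box's top (127 mm above its underside). 34 mm of free height lies between the bar's underside and the box's top.
- stand: Plywood stand fixed on the bench: deck 200 mm (x) by 190 mm (y), its top 20 mm above the bench, with a lip across the far (+x) end that rises 20 mm above the deck and backs up the box when the drawer is pushed (the box starts 1 to 4 mm in front of it). Origin on the bench under the box's place; z up; the box's axes start parallel to the stand's within 0.02 rad.
- paint_jar: Bystander: round jar, 42 mm across, 55 mm high, beside the stand. Origin at its underside.
- glue_pot: Bystander: round pot, 36 mm across, 60 mm high, on the other side of the stand. Origin at its underside.
- craft_knife: Bystander: craft knife, about 155 mm long along x and 14 mm thick, lying beside the front of the stand. Origin at its underside.
- tape_measure: Bystander: tape measure, 62 x 35 x 58 mm. Origin at its underside.
- solder_reel: Bystander: metal reel, 56 mm across, 50 mm high. Origin at its underside.
- steel_block: Bystander: steel block, 75 x 35 x 30 mm. Origin at its underside.
- deck_frame: Bystander: black model deck frame with spokes, 160 x 120 x 18 mm. Origin at its underside.
There are look-alikes about, which are no part of the job. What is shaped like the parts_box but green or red is not meant.

How it is judged:
On the way, in this order (a step that is already met when the one before it is completed fails the run):
1. the drawer is home at its detent (within 3 mm) with the box still on its stand (value of joint drawer below 0.003 m and z of parts_box in the frame of stand below 0.026 m), for 0.3 s.
2. the box is held by its handle 60 to 150 mm clear above the stand, level, the drawer home (value of joint drawer below 0.003 m and z of parts_box in the frame of stand between 0.08 and 0.17 m and horizontal distance between parts_box and stand below 0.06 m and angle between parts_box's own z axis and vertical below 0.1 rad and contact force between carry_handle and the fingers above 3 N and contact force between parts_box and stand below 0.1 N), for 0.5 s.
At the end, for the whole second after the job is handed in: Fingers hold the carry handle; box underside 60 to 150 mm above the stand's deck, origin within 60 mm sideways of the stand's, tilt under 0.1 rad, under 0.03 m/s and 0.15 rad/s, drawer within 3 mm of home, stand not touched, through the last second (all of step 2 and linear speed of parts_box below 0.03 m/s and angular speed of parts_box below 0.15 rad/s); the arm keeps its last pose, push and grip.
It fails at once if the box is tipped more than 0.2 rad (angle between parts_box's own z axis and vertical above 0.2 rad).
It fails at once if a bystander is moved more than 30 mm (distance of any of paint_jar, glue_pot, craft_knife, tape_measure, solder_reel, steel_block, deck_frame from where it was at the start of the episode above 0.03 m).
It also fails if it takes over 46 s, if anything falls off the work surface, if the arm or the gripper's body presses on something with over 40 N, if the wrist force passes 120 N, or if a joint passes its speed limit or range.

## Robot

A 6-joint arm with a two-finger parallel gripper is mounted at the origin on the work surface. World frame = base frame: x ahead of the robot, y to its left, z up, the work surface at z = 0. Lengths are in m, angles in rad, forces in N, time in s.
With the tool pointing down it reaches from about 0.25 to 0.775 m from the base axis. Payload 4 kg.
Tool frame: the origin (TCP) lies on the centre line of the jaws, within the pads' length; the fingertips stand robot.tips_ahead ahead of it and the grasp point (between the pads) lies 8 mm behind it (robot.tips_ahead is the distance from the TCP to the fingertips, in m); z points along the fingers, y is the line along which they close (so a half turn about z gives the same grasp; the last joint's range is limited). The gripper opens to 94 mm and grips with 3 to 60 N. Pads are 16 mm wide; open, the fingers measure 119 mm over their backs; the gripper's body (75 mm by 177 mm) begins 78 mm behind the grasp point.
Start: joints at [-1.388, 0.087, 1.371, -0, 1.684, -0.103], TCP at [0.155, -0.528, 0.217] pointing down, gripper open.
Joint ranges: [-3.1, 3.1], [-0.76, 2.03], [0.27, 2.55], [-1.08, 4.22], [0.17, 2.65], [-2.57, 2.57]. Speed limits (rad/s): [2.79, 2.79, 3.14, 3.14, 3.14, 3.14].

## Interface

Orientations are given as [roll, pitch, yaw] about the fixed x, y, z axes, in that order (R = Rz(yaw) Ry(pitch) Rx(roll)).
In Python, from bench import robot, snapshot, close_job, spotter gives the robot as it stands. The module is installed in compiled form; this text tells all that it offers.
- The arm moves only by the tool servo_tool, never from a script. Its argument "commands" is one flat list of numbers, 7 for each row, row after row: the shift along the tool's x, y, z in m, then the turn, a rotation vector about the tool's x, y, z in degrees, then the finger opening in m, from 0 to 0.094. In form: [x, y, z, ax, ay, az, grip, x, y, z, ax, ay, az, grip, ...]. A call has 1 to 10 rows; each row is the pose to reach, as a shift and turn from the pose commanded when the call began, along the tool's axes at that moment; what a row does not reach only later rows make up. A row lasts 1/8 s, in which the tool goes at most 62.5 mm and 10.7 degrees, less where a joint would pass 70% of its speed; a pose out of reach is approached as far as the arm can. A call with a gripper value outside its range is refused whole. The fingers move at their own pace and stop on an object; the grip force is fixed at half the most. Time passes only in rows, so rows that repeat a pose let the fingers close. It gives the time, the measured TCP pose, the force, the opening and the grip force at its end, in the units of the state.
- robot.get_obs(): the state, without advancing time (a new reading comes with each control period).
- snapshot(name): name is "scene" or "top" or "wrist"; returns a dict with "img" (420x560x3 uint8, blue, green, red), "camera_matrix" (3x3 intrinsics, pixels), "extrinsics" (4x4, takes a point from camera to world coordinates); the wrist camera has in their place "hand_eye" (4x4, takes a point from camera to tool coordinates, whose origin is the TCP and whose axes are the flange's). Camera axes: x right, y down, z forward; pixel columns grow to the right and rows downward; lengths in m; the calibration is good to about 2 mm. A picture is of the moment at which its call begins: read the wrist's pose just before it. There is no depth.
- close_job(): hands the job in; it is judged then, once.
Trained networks look in a picture, given as the dict that the camera call returned (one of the last four; its "shot" number tells which), for a name from the list of things; names that differ only in an ending like _2 or _b are one class to them, and where a whole thing is asked for, a point or a joint stands for the part that bears it (a point fixed in the world has none). Each returns a list of dicts, best first, with "conf" (0 to 1); they miss things now and then, are a little off and sometimes report something else, mostly with a low value. They report only what shows in the picture. A call takes as long as a camera call. They do not tell look-alikes from the thing itself.
- spotter.trace(name, picture): "region" (420x560 bool, what is visible of it) and "box" ([left, top, width, height] in pixels, round what is visible of it).
The state is a dict: "time": time; "joint_positions": joint angles; "qvel": joint speeds; "joint_torque": joint torques, N m; "tool_pos": TCP position; "ee_rot": TCP orientation; "wrist_force": force on the tool from outside, world axes, zero at the start; "wrist_torque": the same for the moment, N m; "width": finger opening in m; "finger_force": force on a finger pad.
Only numpy, scipy, OpenCV 4.12 (cv2) and the standard library are available. Lean on these libraries where they do the work, as an engineer would, in place of code of your own. Each camera call takes 0.05 s, during which the arm holds its last target. There are 200 camera calls.

## Working session

There is one attempt and no reset: what is moved stays moved. The work goes in short steps, Python scripts to look and compute and a tool call to move; the robot and the scene stay as the last step left them, time stands still between calls to the robot, and variables do not carry over. Pictures are saved under pics/ and viewed, at most 10 in all, crops included, and the job is handed in when it is done.

Besides the shell and the picture viewer there is one more tool, called after ">>>" by a JSON object that holds its "method" and its "body", one argument or row to a line. servo_tool: Moves the arm, as the interface text tells. Its arguments: {"type":"object","properties":{"commands":{"type":"array","items":{"type":"number"}}},"required":["commands"]}

```bash
mkdir -p pics
cat > h.py <<'E'
import numpy as np, cv2
from bench import robot, snapshot, close_job, spotter
def ray(s,px):
    K=s["camera_matrix"];E=np.array(s["extrinsics"])
    d=E[:3,:3]@np.linalg.solve(K,[px[0],px[1],1]);return E[:3,3],d
def atz(s,px,z):
    o,d=ray(s,px);return (o+d*(z-o[2])/d[2]).round(4)
def proj(s,P):
    E=np.linalg.inv(s["extrinsics"]);p=E[:3,:3]@np.array(P)+E[:3,3];p=s["camera_matrix"]@p;return (p[:2]/p[2]).round(1)
E
python3 - <<'E'
from h import *
print(robot.tips_ahead, robot.get_obs())
a=snapshot("scene");b=snapshot("top")
for s,n in((a,"scene"),(b,"top")):
    cv2.imwrite(f"pics/{n}.png",s["img"]); print(n,s["camera_matrix"],np.array(s["extrinsics"]).round(3))
    for t in["parts_box","drawer_knob","carry_handle","stand","paint_jar","glue_pot","craft_knife"]:
        print(t,[(round(r["conf"],2),r["box"],[int(v.mean()) for v in np.nonzero(r["region"])[::-1]]) for r in spotter.trace(t,s)])
E
```

```text
0.011 {'time': 0.0, 'joint_positions': array([-1.38810860e+00,  8.79646855e-02,  1.37223287e+00, -4.83225848e-06,
        1.68361021e+00, -1.03094866e-01]), 'qvel': array([-0.00045465,  0.00068118,  0.00175406,  0.00089155,  0.00099426,
       -0.00050739]), 'joint_torque': array([ 4.74634380e-04, -3.40175629e+01, -3.02431190e+01,  7.16476841e-02,
        3.30597663e-02, -1.65199740e-04]), 'tool_pos': array([ 0.15495071, -0.52717618,  0.21530972]), 'ee_rot': array([-3.13938880e+00, -2.23185347e-04,  2.85781807e-01]), 'wrist_force': array([ 0.13722897, -0.01310656,  0.17424451]), 'wrist_torque': array([-0.00285016, -0.01616273,  0.02625484]), 'finger_force': 0.0, 'width': 0.0941280434552517}
scene [[527.66890551   0.         278.17967839]
 [  0.         527.66890551 219.22846029]
 [  0.           0.           1.        ]] [[-0.555  0.521 -0.648  1.574]
 [ 0.832  0.358 -0.424  0.667]
 [ 0.012 -0.774 -0.633  1.16 ]
 [ 0.     0.     0.     1.   ]]
parts_box [(0.73, [222.1, 199.3, 54.8, 56.0], [246, 227]), (0.71, [274.6, 229.0, 75.6, 81.4], [311, 270])]
drawer_knob [(0.64, [297.6, 229.9, 
[... 865 characters left out ...]
 204]), (0.62, [187.2, 163.2, 36.3, 13.9], [204, 170]), (0.55, [316.8, 246.1, 67.2, 57.5], [349, 271]), (0.47, [405.2, 214.4, 48.4, 56.8], [429, 240])]
drawer_knob [(0.81, [190.8, 192.8, 50.6, 36.7], [215, 211]), (0.58, [372.5, 244.2, 10.5, 49.7], [377, 269]), (0.55, [269.4, 167.7, 41.0, 27.9], [288, 180])]
carry_handle [(0.58, [183.3, 166.0, 39.7, 11.9], [201, 171]), (0.5, [346.7, 253.9, 14.7, 37.3], [354, 271]), (0.44, [281.4, 192.6, 36.5, 19.3], [301, 201])]
stand [(0.68, [174.7, 142.9, 69.5, 74.3], [214, 180]), (0.64, [179.3, 143.6, 62.6, 85.1], [208, 185])]
paint_jar [(0.71, [154.1, 189.3, 16.9, 12.7], [161, 194])]
glue_pot []
craft_knife [(0.71, [172.2, 211.1, 13.0, 42.7], [179, 235])]
```

Run:
```python
from h import *
b=cv2.imread("pics/top.png");a=cv2.imread("pics/scene.png")
cv2.imwrite("pics/t1.png",cv2.resize(b[110:320,130:410],None,fx=2.8,fy=2.8,interpolation=cv2.INTER_CUBIC))
cv2.imwrite("pics/s1.png",cv2.resize(a[170:330,200:400],None,fx=3.6,fy=3.6,interpolation=cv2.INTER_CUBIC))
```

```text
(no output)
```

View pics/t1.png

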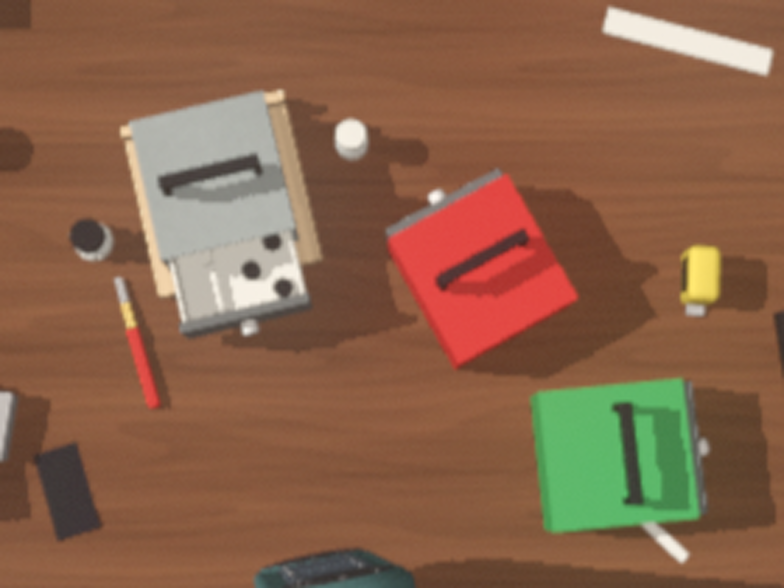

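View pics/s1.png

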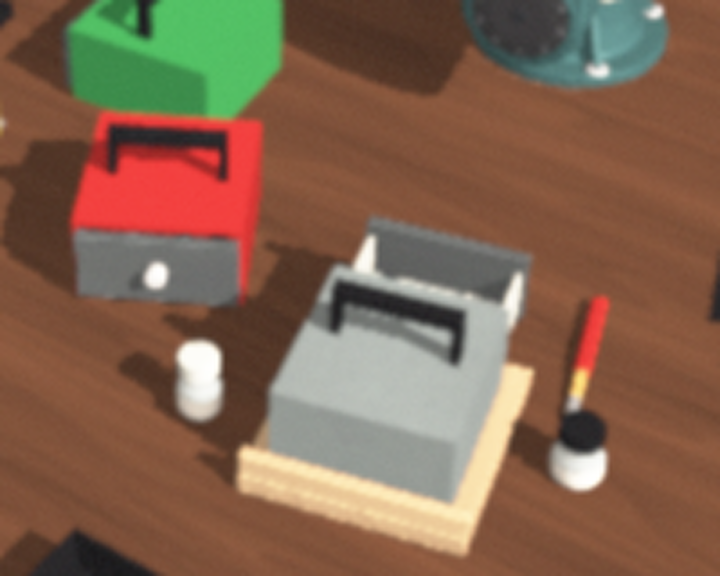

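The top crop shows three candidates. The grey box on the plywood stand is at crop (215,175), full picture about (207,172), with its drawer open towards the robot and the knob at crop (250,327). The red box (full about 301,206) and the green box (full about 351,272) are look-alikes with no stand. I choose the grey one. The scene crop agrees: grey box at (390,370), jar at (580,450), pot at (200,380), knife at (590,350).

Run:
```python
from h import *
b=snapshot("top");a=snapshot("scene")
c=lambda x,y:(130+x/2.8-.3,110+y/2.8-.3)
q=lambda x,y:(200+x/3.6-.3,170+y/3.6-.3)
def tri(p,r):
    o1,d1=ray(b,p);o2,d2=ray(a,r);A=np.stack([d1,-d2],1);t=np.linalg.lstsq(A,o2-o1,rcond=None)[0]
    return ((o1+d1*t[0]+o2+d2*t[1])/2).round(4), np.linalg.norm(o1+d1*t[0]-o2-d2*t[1]).round(4)
T=[atz(b,c(*p),.105) for p in((130,123),(265,93),(297,235),(160,262))];print("top corners",T,np.mean(T,0))
for i in range(4):print(np.linalg.norm(T[i]-T[(i+1)%4]),np.degrees(np.arctan2(*(T[(i+1)%4]-T[i])[1::-1])))
print("handle top",atz(b,c(163,184),.15),atz(b,c(259,160),.15))
print("knob",atz(b,c(249,327),.065))
print("front top edge",atz(b,c(183,330),.097),atz(b,c(308,299),.097))
S=[atz(a,q(*p),.105) for p in((273,388),(455,440),(508,325),(335,268))];print("scene top corners",S,np.mean(S,0))
print("handle scene",atz(a,q(333,287),.155),atz(a,q(465,312),.155))
print("jar/pot",atz(b,c(91,238),.055),atz(b,c(351,135),.06),"knife",atz(b,c(120,280),.01),atz(b,c(153,405),.01))
# colour segmentation of grey top + bar
for s,n in((b,"top"),):
    r=max(spotter.trace("parts_box",s),key=lambda r:-abs(r["box"][0]-177)-abs(r["box"][1]-142));print(r["box"])
```

```text
top corners [array([0.6785, 0.2377, 0.105 ]), array([0.7116, 0.0903, 0.105 ]), array([0.5528, 0.055 , 0.105 ]), array([0.5243, 0.2027, 0.105 ])] [0.6168   0.146425 0.105   ]
0.15107074501702836 -77.34366743215124
0.1626761506798093 -167.4673720628562
0.15042453257364638 100.92149246254016
0.15812223120105534 12.788205130709084
handle top [0.6008 0.1941 0.15  ] [0.6261 0.0929 0.15  ]
knob [0.4573 0.1098 0.065 ]
front top edge [0.4512 0.178  0.097 ] [0.4838 0.0435 0.097 ]
scene top corners [array([0.7103, 0.0966, 0.105 ]), array([0.6783, 0.2401, 0.105 ]), array([0.5452, 0.2132, 0.105 ]), array([0.5661, 0.0617, 0.105 ])] [0.624975 0.1529   0.105   ]
handle scene [0.6335 0.101  0.155 ] [0.6    0.2003 0.155 ]
jar/pot [0.5597 0.2872 0.055 ] [ 0.6745 -0.0033  0.06  ] knife [0.5185 0.2619 0.01  ] [0.3759 0.2221 0.01  ]
[173.5, 143.5, 68.5, 88.2]
```

```bash
cat >> h.py <<'E'
from scipy.spatial.transform import Rotation as R
def rel(pos,yaw):
    o=robot.get_obs();Rc=R.from_euler("xyz",o["ee_rot"]);Rt=R.from_euler("xyz",[np.pi,0,yaw])
    print("t",round(o["time"],2),"pos",o["tool_pos"].round(4),"rot",o["ee_rot"].round(4),"F",o["wrist_force"].round(1),"w",round(o["width"],4))
    print("shift mm",(Rc.inv().apply(np.array(pos)-o["tool_pos"])*1000).round(1),"turn deg",(Rc.inv()*Rt).as_rotvec(degrees=True).round(2))
E
python3 - <<'E'
from h import *
rel([.43,.104,.28],.222)
s=snapshot("wrist");print(np.array(s["hand_eye"]).round(3),s["camera_matrix"])
E
```

```text
t 0.95 pos [ 0.1551 -0.5277  0.2165] rot [3.1415 0.     0.2858] F [-0.8 -0.2  0.4] w 0.094
shift mm [ 441.9 -528.6  -63.5] turn deg [0.01 0.   3.66]
[[-0.001 -0.967 -0.253  0.074]
 [ 1.    -0.001 -0.001 -0.001]
 [ 0.001 -0.253  0.967 -0.168]
 [ 0.     0.     0.     1.   ]] [[315.39239481   0.         282.91778365]
 [  0.         315.39239481 208.25289632]
 [  0.           0.           1.        ]]
```

>>> {"method": "servo_tool", "body": {
  "commands": [0.03,-0.036,-0.03,0,0,0,0,0.07,-0.085,-0.06,0,0,0,0,0.11,-0.132,-0.063,0,0,1,0,0.15,-0.18,-0.063,0,0,2,0,0.19,-0.228,-0.063,0,0,3,0,0.23,-0.276,-0.063,0,0,3.7,0,0.27,-0.324,-0.063,0,0,3.7,0,0.31,-0.372,-0.063,0,0,3.7,0,0.35,-0.42,-0.063,0,0,3.7,0,0.38,-0.456,-0.063,0,0,3.7,0]
}}

```text
time: 2.25
tool_pos: [0.3914, 0.0192, 0.2798]
ee_rot: [3.141, -0.001, 0.222]
wrist_force: [-0.2, -0.4, -0.6]
width: 0.0008
finger_force: 0.0
```

Run:
```python
from h import *
rel([.45,.108,.28],.222)
```

```text
t 2.25 pos [0.3914 0.0192 0.2798] rot [ 3.141e+00 -1.300e-03  2.225e-01] F [-0.2 -0.4 -0.6] w 0.0008
shift mm [ 76.7 -73.7  -0.1] turn deg [ 0.04 -0.07  0.03]
```

>>> {"method": "servo_tool", "body": {
  "commands": [0.035,-0.035,0,0,0,0,0,0.076,-0.074,0,0,0,0,0,0.076,-0.074,0,0,0,0,0,0.076,-0.074,0,0,0,0,0]
}}

```text
time: 2.75
tool_pos: [0.4487, 0.1055, 0.2793]
ee_rot: [3.141, 0.001, 0.221]
wrist_force: [-0.6, -0.9, -0.1]
width: 0.0002
finger_force: 0.0
```

```bash
cat >> h.py <<'E'
def wsnap(n):
    o=robot.get_obs();T=np.eye(4);T[:3,:3]=R.from_euler("xyz",o["ee_rot"]).as_matrix();T[:3,3]=o["tool_pos"]
    s=snapshot("wrist");s["extrinsics"]=T@np.array(s["hand_eye"]);cv2.imwrite(f"pics/{n}.png",s["img"]);return s
E
python3 - <<'E'
from h import *
s=wsnap("w1");np.save("w1E.npy",s["extrinsics"])
h=np.array([.614,.146]);u=np.array([np.cos(.222),np.sin(.222)])
print(proj(s,[*h,.155]),proj(s,[*(h-.161*u),.065]))
for t in["carry_handle","drawer_knob","parts_box"]:
    print(t,[(round(r["conf"],2),r["box"],cv2.minAreaRect(np.argwhere(r["region"])[:,::-1].astype(np.float32))) for r in spotter.trace(t,s)])
E
```

```text
[280.7   4.6] [281.7 180.3]
carry_handle [(0.9, [214.2, 0.2, 126.1, 34.5], ((276.0, 15.5), (31.0, 130.0), 90.0)), (0.6, [458.7, 154.6, 98.8, 48.0], ((511.44464111328125, 182.65634155273438), (28.24738883972168, 104.71357727050781), 74.79759216308594))]
drawer_knob [(0.75, [220.0, 97.7, 122.7, 88.1], ((279.4338073730469, 143.49180603027344), (85.17351531982422, 130.07119750976562), 88.91908264160156)), (0.6, [407.8, 84.5, 150.9, 44.2], ((481.845947265625, 102.92697143554688), (26.137775421142578, 155.22311401367188), 74.1808090209961))]
parts_box [(0.97, [198.6, 0.0, 152.5, 191.1], ((276.5, 93.5), (187.0, 155.0), 90.0)), (0.91, [447.8, 265.9, 92.7, 125.9], ((489.5009765625, 327.781494140625), (76.96141052246094, 125.8064193725586), 12.339085578918457)), (0.6, [404.3, 85.4, 153.2, 172.6], ((491.6522216796875, 168.94879150390625), (157.9208526611328, 159.9853973388672), 79.9393081665039))]
```

View pics/w1.png

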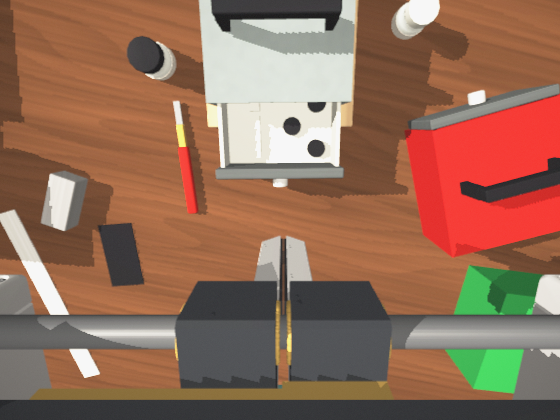

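The wrist view is centred on the grey box: knob at (280,184), handle bar at (278,15), drawer front edge level in the picture, so the yaw matches. The red box is off to the right and the green one bottom right.

Run:
```python
from h import *
s=snapshot("wrist");s["extrinsics"]=np.load("w1E.npy")
k=atz(s,(280,185),.065);print("knob",k,"edge",atz(s,(217,170),.097),atz(s,(343,169.5),.097))
e=atz(s,(343,169.5),.097)-atz(s,(217,170),.097);print("yaw",np.arctan2(e[0],-e[1]),np.linalg.norm(e))
u=np.array([np.cos(.222),np.sin(.222)])
rel([*(k[:2]-.045*u),.058],.222)
```

```text
knob [0.4508 0.1113 0.065 ] edge [0.4578 0.1845 0.097 ] [0.4891 0.0476 0.097 ]
yaw 0.22477066979302104 0.1404325460853003
t 3.0 pos [0.4487 0.1048 0.28  ] rot [ 3.1412e+00 -1.1000e-03  2.1930e-01] F [ 0.9 -0.1 -0.2] w 0.0001
shift mm [-41.8  -5.9 221.9] turn deg [ 0.02 -0.06 -0.15]
```

>>> {"method": "servo_tool", "body": {
  "commands": [-0.042,-0.006,0,0,0,0,0,-0.042,-0.006,0.05,0,0,0,0,-0.042,-0.006,0.1,0,0,0,0,-0.042,-0.006,0.15,0,0,0,0,-0.042,-0.006,0.2,0,0,0,0,-0.042,-0.006,0.222,0,0,0,0,-0.042,-0.006,0.222,0,0,0,0,-0.042,-0.006,0.222,0,0,0,0]
}}

```text
time: 4.0
tool_pos: [0.4078, 0.1022, 0.059]
ee_rot: [3.141, -0.003, 0.22]
wrist_force: [0.6, 0.4, 0.5]
width: 0.0005
finger_force: 0.0
```

Run:
```python
from h import *
rel([.4508,.1113,.058],.222)
s=wsnap("w2")
```

```text
t 4.0 pos [0.4078 0.1022 0.059 ] rot [ 3.1412e+00 -2.8000e-03  2.2050e-01] F [0.6 0.4 0.5] w 0.0005
shift mm [44.   0.5  1.1] turn deg [ 0.02 -0.16 -0.09]
```

View pics/w2.png

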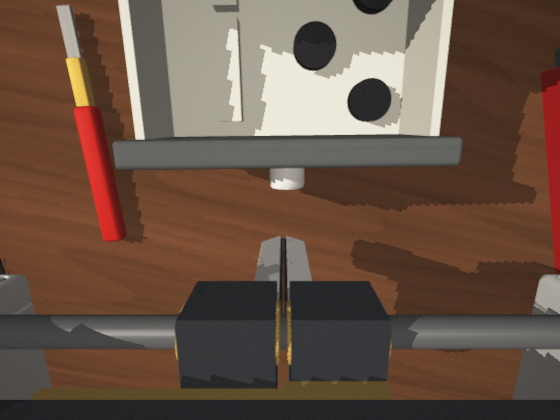

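The closed tips are at (283,237) and the knob at (287,180), centred within about 1 mm with a clear gap. I push now.

>>> {"method": "servo_tool", "body": {
  "commands": [0.02,0.001,0,0,0,0,0,0.034,0.001,0,0,0,0,0,0.042,0.001,0,0,0,0,0,0.05,0.001,0,0,0,0,0,0.057,0.001,0,0,0,0,0,0.064,0.001,0,0,0,0,0,0.071,0.001,0,0,0,0,0,0.078,0.001,0,0,0,0,0,0.084,0.001,0,0,0,0,0,0.084,0.001,0,0,0,0,0]
}}

```text
time: 5.3
tool_pos: [0.4896, 0.1198, 0.0574]
ee_rot: [3.141, -0.001, 0.221]
wrist_force: [-0.4, 0.0, -0.2]
width: 0.0006
finger_force: 0.0
```

>>> {"method": "servo_tool", "body": {
  "commands": [0.003,0,0,0,0,0,0,0.006,0,0,0,0,0,0,0.009,0,0,0,0,0,0,0.012,0,0,0,0,0,0,0.012,0,0,0,0,0,0]
}}

```text
time: 5.92
tool_pos: [0.4992, 0.1221, 0.0574]
ee_rot: [3.141, 0.004, 0.221]
wrist_force: [-6.1, -1.1, 3.9]
width: 0.0005
finger_force: 2.8
```

>>> {"method": "servo_tool", "body": {
  "commands": [0.003,0,0,0,0,0,0,0.006,0,0,0,0,0,0,0.006,0,0,0,0,0,0]
}}

```text
time: 6.3
tool_pos: [0.5051, 0.1237, 0.0574]
ee_rot: [-3.141, 0.003, 0.221]
wrist_force: [-3.8, -0.3, 2.7]
width: 0.001
finger_force: 2.1
```

>>> {"method": "servo_tool", "body": {
  "commands": [0.002,0,0,0,0,0,0,0.004,0,0,0,0,0,0,0.004,0,0,0,0,0,0]
}}

```text
time: 6.68
tool_pos: [0.5102, 0.1248, 0.0574]
ee_rot: [-3.141, 0.001, 0.221]
wrist_force: [-3.2, -0.6, 2.2]
width: 0.0005
finger_force: 1.5
```

Run:
```python
from h import *
rel([.5096,.1225,.058],.222)
s=wsnap("w3")
```

```text
t 6.67 pos [0.5102 0.1248 0.0574] rot [-3.1414e+00  5.0000e-04  2.2130e-01] F [-3.2 -0.6  2.2] w 0.0005
shift mm [-1.1  2.2 -0.6] turn deg [-0.01  0.03 -0.04]
```

View pics/w3.png

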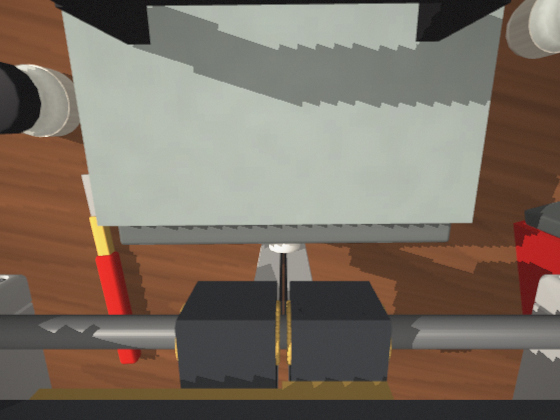

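The drawer front at (285,233) now lies against the body, whose edge is at row 222. The force is still low, so I press a little further to seat it against the lip.

>>> {"method": "servo_tool", "body": {
  "commands": [0.002,0,0,0,0,0,0,0.003,0,0,0,0,0,0,0.003,0,0,0,0,0,0]
}}

```text
time: 7.1
tool_pos: [0.5103, 0.1248, 0.0573]
ee_rot: [-3.141, 0.007, 0.221]
wrist_force: [-11.0, -2.6, 7.0]
width: 0.0004
finger_force: 5.5
```

>>> {"method": "servo_tool", "body": {
  "commands": [0.002,0,0,0,0,0,0,0.003,0,0,0,0,0,0,0.003,0,0,0,0,0,0]
}}

```text
time: 7.48
tool_pos: [0.5103, 0.1249, 0.0573]
ee_rot: [3.142, 0.014, 0.222]
wrist_force: [-18.6, -3.8, 12.2]
width: 0.0003
finger_force: 9.4
```

Force rose to 19 N with no motion, so the drawer is home and the box is against the lip. Now I back off and rise.

>>> {"method": "servo_tool", "body": {
  "commands": [-0.015,0,0,0,0,0,0,-0.045,0,0,0,0,0,0,-0.05,0,-0.05,0,0,0,0,-0.05,0,-0.11,0,0,0,0,-0.045,0,-0.16,0,0,0,0,-0.03,0,-0.2,0,0,0,0.05,-0.01,0,-0.23,0,0,0,0.06,0.01,0,-0.25,0,0,0,0.06,0.01,0,-0.25,0,0,0,0.06,0.01,0,-0.25,0,0,0,0.06]
}}

```text
time: 8.72
tool_pos: [0.5256, 0.1281, 0.3065]
ee_rot: [3.142, 0.001, 0.221]
wrist_force: [-0.2, 0.9, -0.4]
width: 0.0472
finger_force: 0.0
```

Run:
```python
from h import *
rel([.6147,.1484,.26],.222)
print(robot.get_obs()["joint_positions"].round(3))
s=wsnap("w4");np.save("w4E.npy",s["extrinsics"])
print([(round(r["conf"],2),r["box"]) for r in spotter.trace("carry_handle",s)])
print([(round(r["conf"],2),r["box"]) for r in spotter.trace("drawer_knob",s)])
u=np.array([np.cos(.222),np.sin(.222)]);v=np.array([-u[1],u[0]]);h=np.array([.6147,.1484])
for p in [(*h,.155),(*(h+.054*v-.007*u),.155),(*(h-.054*v-.007*u),.155),(*(h-.099*u),.065)]:
    q=proj(s,p);print(q)
    cv2.circle(s["img"],tuple(int(x) for x in q),2,(0,0,255),-1)
cv2.imwrite("pics/w4.png",s["img"])
```

```text
t 8.72 pos [0.5256 0.1281 0.3065] rot [3.1415e+00 8.0000e-04 2.2110e-01] F [-0.2  0.9 -0.4] w 0.0472
shift mm [91.4 -0.2 46.4] turn deg [ 0.    0.04 -0.05]
[ 0.134  0.068  1.214 -0.     1.86   1.484]
[(0.69, [230.6, 96.7, 105.9, 19.1]), (0.55, [444.0, 219.4, 113.7, 42.8])]
[(0.9, [228.0, 169.7, 115.5, 18.8]), (0.69, [398.1, 153.1, 132.2, 42.0])]
[284.3 107.1]
[228.8 114.8]
[339.9 114.6]
[284.2 189.4]
```

View pics/w4.png

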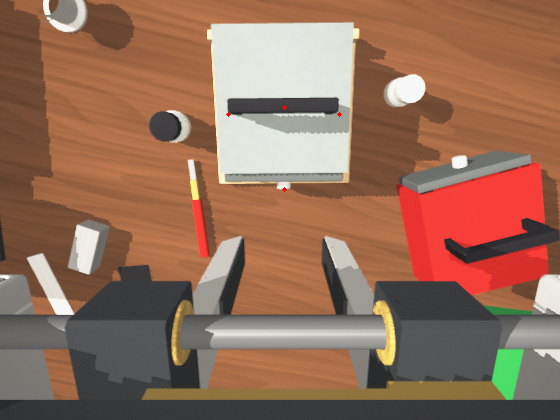

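The bar is at (283,105) and the knob at (284,187). The drawer front strip (row 178) is flush with the body, and the box is clearly on its stand. My predicted grip point is within about 2 mm, with the bar slightly further away. Next I turn -90° and move above the bar.

>>> {"method": "servo_tool", "body": {
  "commands": [0.01,0,0,0,0,-9.5,0.094,0.02,0,0,0,0,-19,0.094,0.03,0,0,0,0,-28.5,0.094,0.04,0,0,0,0,-38,0.094,0.05,0,0,0,0,-47.5,0.094,0.06,0,0,0,0,-57,0.094,0.07,0,0,0,0,-66.5,0.094,0.08,0,0,0,0,-76,0.094,0.093,0,0,0,0,-85.5,0.094,0.093,0,0,0,0,-90,0.094]
}}

```text
time: 10.12
tool_pos: [0.6168, 0.1486, 0.3061]
ee_rot: [-3.14, -0.0, 1.795]
wrist_force: [-0.5, 1.1, -0.2]
width: 0.0938
finger_force: 0.0
```

>>> {"method": "servo_tool", "body": {
  "commands": [0,0,0.03,0,0,0,0.094,0,0,0.03,0,0,0,0.094]
}}

```text
time: 10.38
tool_pos: [0.6151, 0.1484, 0.2738]
ee_rot: [-3.135, -0.0, 1.792]
wrist_force: [0.3, 1.0, -0.0]
width: 0.0938
finger_force: 0.0
```

Run:
```python
from h import *
rel([.6165,.1485,.139],.222+np.pi/2)
s=wsnap("w5");np.save("w5E.npy",s["extrinsics"])
print([(round(r["conf"],2),r["box"]) for r in spotter.trace("carry_handle",s)])
u=np.array([np.cos(.222),np.sin(.222)]);v=np.array([-u[1],u[0]]);h=np.array([.6165,.1485])
for p in [(*(h+.054*v-.007*u),.155),(*(h+.054*v+.007*u),.155),(*(h-.054*v+.007*u),.155)]:
    q=proj(s,p);print(q)
    cv2.circle(s["img"],tuple(int(x) for x in q),2,(0,0,255),-1)
cv2.imwrite("pics/w5.png",s["img"])
```

```text
t 10.38 pos [0.6151 0.1484 0.2738] rot [-3.1346e+00 -4.0000e-04  1.7919e+00] F [ 0.3  1.  -0. ] w 0.0938
shift mm [ -0.3   2.3 134.8] turn deg [-0.4  -0.02 -0.05]
[(0.86, [278.7, 145.6, 15.8, 112.4]), (0.66, [140.5, 347.7, 22.7, 49.7])]
[276.8 150.2]
[292.4 150.1]
[291.8 261.4]
```

View pics/w5.png

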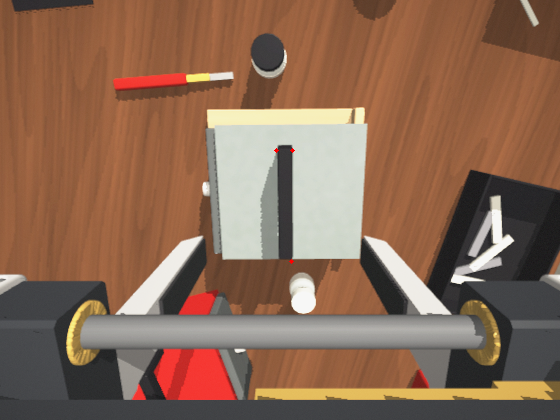

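The bar at (286,202) is centred between the open fingers, about 2 mm off along its length only. The pot and jar are well below the tips. I descend.

>>> {"method": "servo_tool", "body": {
  "commands": [0.002,0,0.03,0,0,0,0.094,0.002,0,0.06,0,0,0,0.094,0.002,0,0.09,0,0,0,0.094,0.002,0,0.115,0,0,0,0.094,0.002,0,0.13,0,0,0,0.094,0.002,0,0.137,0,0,0,0.094,0.002,0,0.137,0,0,0,0.094,0.002,0,0.137,0,0,0,0.094]
}}

```text
time: 11.48
tool_pos: [0.617, 0.1507, 0.1419]
ee_rot: [3.139, 0.0, 1.792]
wrist_force: [-0.2, 0.9, -0.4]
width: 0.0939
finger_force: 0.0
```

>>> {"method": "servo_tool", "body": {
  "commands": [0,0,0,0,0,0,0.03,0,0,0,0,0,0,0.03,0,0,0,0,0,0,0.03,0,0,0,0,0,0,0.03,0,0,0,0,0,0,0.022]
}}

```text
time: 12.1
tool_pos: [0.6162, 0.1506, 0.1404]
ee_rot: [-3.142, 0.0, 1.792]
wrist_force: [-0.2, -0.3, -0.1]
width: 0.0474
finger_force: 0.0
```

>>> {"method": "servo_tool", "body": {
  "commands": [0,0,0,0,0,0,0.016,0,0,0,0,0,0,0.012,0,0,0,0,0,0,0.006,0,0,0,0,0,0,0,0,0,0,0,0,0,0,0,0,0,0,0,0,0]
}}

```text
time: 12.85
tool_pos: [0.6157, 0.1505, 0.1404]
ee_rot: [-3.14, 0.0, 1.792]
wrist_force: [-3.6, -0.2, 0.9]
width: 0.0139
finger_force: 30.0
```

Gripped at 13.9 mm (bar 14 mm) with 30 N. I ease 1 mm away from the lip and lift slowly.

>>> {"method": "servo_tool", "body": {
  "commands": [0,-0.001,0,0,0,0,0,0,-0.001,-0.004,0,0,0,0,0,-0.001,-0.01,0,0,0,0,0,-0.001,-0.016,0,0,0,0,0,-0.001,-0.022,0,0,0,0,0,-0.001,-0.028,0,0,0,0,0,-0.001,-0.034,0,0,0,0,0,-0.001,-0.04,0,0,0,0,0,-0.001,-0.046,0,0,0,0,0,-0.001,-0.05,0,0,0,0]
}}

```text
time: 14.1
tool_pos: [0.6154, 0.1504, 0.1911]
ee_rot: [3.141, 0.0, 1.792]
wrist_force: [0.9, 0.2, -5.3]
width: 0.0138
finger_force: 30.0
```

>>> {"method": "servo_tool", "body": {
  "commands": [0,0,-0.006,0,0,0,0,0,0,-0.012,0,0,0,0,0,0,-0.019,0,0,0,0,0,0,-0.026,0,0,0,0,0,0,-0.033,0,0,0,0,0,0,-0.04,0,0,0,0,0,0,-0.046,0,0,0,0,0,0,-0.051,0,0,0,0,0,0,-0.053,0,0,0,0,0,0,-0.053,0,0,0,0]
}}

```text
time: 15.35
tool_pos: [0.6153, 0.1504, 0.2435]
ee_rot: [3.141, 0.0, 1.792]
wrist_force: [-0.3, 0.3, -6.4]
width: 0.0136
finger_force: 30.0
```

>>> {"method": "servo_tool", "body": {
  "commands": [0,0,0,0,0,0,0,0,0,0,0,0,0,0,0,0,0,0,0,0,0,0,0,0,0,0,0,0,0,0,0,0,0,0,0,0,0,0,0,0,0,0,0,0,0,0,0,0,0]
}}

```text
time: 16.23
tool_pos: [0.6153, 0.1504, 0.2435]
ee_rot: [3.142, 0.0, 1.792]
wrist_force: [0.8, 0.2, -6.4]
width: 0.0138
finger_force: 30.0
```

Run:
```python
from h import *
o=robot.get_obs();print(o["wrist_force"],o["wrist_torque"],o["qvel"].round(3))
s=snapshot("scene");cv2.imwrite("pics/s2.png",cv2.resize(s["img"][150:330,190:410],None,fx=3.3,fy=3.3,interpolation=cv2.INTER_CUBIC))
```

```text
[ 0.83736939  0.20559352 -6.36289261] [-0.03941443 -0.091292   -0.03076025] [ 0.    -0.    -0.    -0.002  0.001 -0.   ]
```

View pics/s2.png

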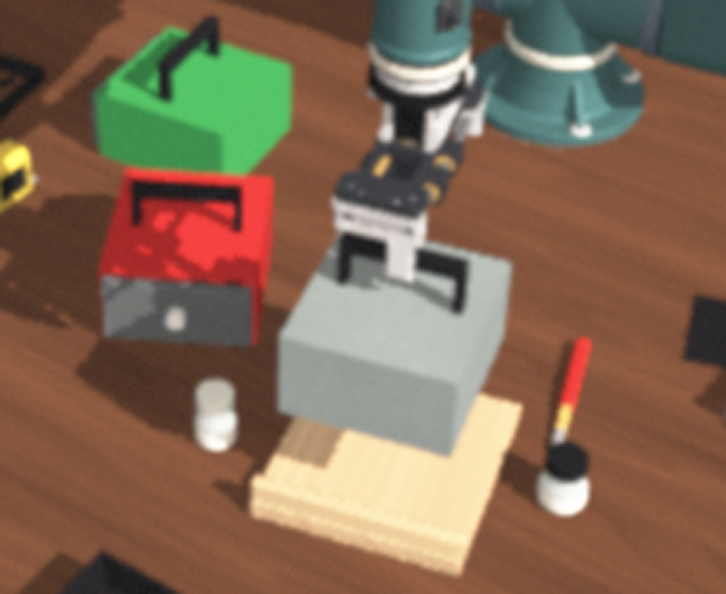

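The box is held at (395,345), level, about 10 cm above the stand deck at (390,500). Jar, pot and knife are where they were, the load is a steady 6.4 N and the arm is still, so I hand in.

```bash
python3 -c "
from bench import close_job;print(close_job())"
```

```text
the job is handed in; nothing more can be done
None
```

I pushed the drawer home against its stop, then lifted the box about 10 cm by its handle and handed in with it held there, steady and level; the hand-in gave no verdict, and I did not look at the drawer front again after lifting.

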